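# Shut the potter's tool box: flap down, lid over it

### The arm

A 7-joint arm with a two-finger parallel gripper is mounted at the origin on the work surface. World frame = base frame: x ahead of the robot, y to its left, z up, the work surface at z = 0. Lengths are in mm, angles in rad, forces in N, time in s.
With the tool pointing down it reaches from about 400 to 850 mm from the base axis. Payload 4.4 kg.
Tool frame: the origin (TCP) lies midway between the tips of the shut fingers; the grasp point (between the pads) lies 19 mm behind it; z points along the fingers, y is the direction in which the jaws open and shut (so a half turn about z gives the same grasp; the last joint's range is limited). The gripper opens to 94 mm and grips with 3 to 60 N. Pads are 16 mm wide; open, the fingers measure 119 mm over their backs; the gripper's body (75 mm by 177 mm) begins 78 mm behind the grasp point.
Start: joints at [-0.066, 0.628, 0.038, 1.517, -0.027, 0.996, -0.02], TCP at [650.014, 0.029, 175.278] pointing down, gripper open.
Joint ranges: [-3.06, 3.06], [-0.37, 2.12], [-1.25, 1.32], [0.18, 2.47], [-1.1, 4.24], [0.23, 1.98], [-2.94, 2.94]. Speed limits (rad/s): [2.57, 2.57, 3.14, 3.14, 3.14, 3.14, 3.14].

### API

Orientations are given as a unit quaternion [x, y, z, w].
In Python, from station import read_state, camera, camera_info, sign_off gives the robot as it stands. The module is installed in compiled form; this text tells all that it offers.
- The arm moves only by the tool play_rows, never from a script. Its argument "rows" is a list that holds one entry, the list of rows, each a list of 7 numbers: the turn, a rotation vector about the world's x, y, z in rad, then the shift along the world's x, y, z in mm, then the closure, from -1 (fully open) to 1 (shut), so that 0 is half open. A call has 1 to 20 rows; each row is the pose to reach, as a shift and turn from the pose measured when the call began; what a row does not reach only later rows make up. A row lasts 1/10 s, in which the tool goes at most 50 mm and 8.59 degrees, less where a joint would pass 70% of its speed; a pose out of reach is approached as far as the arm can. A call with a gripper value outside its range is refused whole. The fingers move at their own pace and stop on an object; the grip force is fixed at half the most. Time passes only in rows, so rows that repeat a pose let the fingers close. It gives the time, the measured TCP pose, the force and the opening at its end, in the units of the state.
- read_state(): the state, without advancing time (a new reading comes with each control period).
- camera(name): name is "scene" or "side" or "wrist"; returns (picture, depth): 480x640x3 uint8, red, green, blue; 480x640 float32, mm along the optical axis (not along the pixel's ray), 0 where there is no reading.
- camera_info(name): a dict with "K" (3x3 intrinsics, pixels), "dist_coeffs" ([k1, k2, p1, p2, k3] as OpenCV has them; the pictures are not rectified), "R" (3x3) and "t" (3): a world point X has camera coordinates R X + t; the wrist camera has in their place "T_tool_cam" (4x4, takes a point from camera to tool coordinates, whose origin is the TCP and whose axes are the flange's). Camera axes: x right, y down, z forward; pixel columns grow to the right and rows downward; lengths in mm; the calibration is good to about 2 mm. A picture is of the moment at which its call begins: read the wrist's pose just before it. camera_info takes no time and is no camera call.
- sign_off(): hands the job in, once; it reports no verdict.
The state is a dict: "t": time; "qpos": joint angles; "joint_vel": joint speeds; "effort": joint torques, N m; "position": TCP position; "tool_rot": TCP orientation; "contact_force": force on the tool from outside, world axes, zero at the start; "torque": the same for the moment, N m; "width": finger opening in mm.
Only numpy, scipy, OpenCV 4.12 (cv2) and the standard library are available. Lean on these libraries where they do the work, as an engineer would, in place of code of your own. Each camera call takes 0.05 s, during which the arm holds its last target.

### The job

Pack up the potter's wooden tool box for the night. First push the upright tool flap down flat into the box, then swing the open lid over it until it is fully shut. Push only from outside with the fingertips and gently, without slamming; grip and lift nothing, and leave the box where it stands and the pots and the scraper around it undisturbed.

Things in the scene. Friction and masses are not known exactly. Their poses are not given: they have to be found in the camera images.
- toolbox: Loose wooden tool box, about 4 kg, open at the top, 200 mm (its x) by 290 mm (its y) by 95 mm high, walls 10 mm. Origin: centre of its underside, on the bench. Its z is up. The lid is hinged along its +x wall, the tool flap along the inside of its -x wall; both hinges run along its y. Under the flap is a tray of tools.
- lid (a joint): Angle of the lid in rad: 0 = fully shut on the rim, 1.57 = upright, greater = leaning outward (away from the box), at most 1.95; starts at 1.66 to 1.90. Stiff friction hinge: the lid stays wherever it is left, at any angle, and takes up to about 4 N at its free edge to swing shut, less as it comes down. Lid 206 mm from hinge to free edge, 290 mm along the hinge, 10 mm thick; it overhangs the -x wall by 6 mm.
- lid_hinge (a point): On the lid's hinge axis, mid-length, level with the box rim and the lid's underside: box frame (100, 0, 95) mm.
- lid_edge (a point): Middle of the lid's free edge, on its outer face (the top face when shut); 206 mm from the hinge axis along the lid and 10 mm off it across the thickness.
- lid_panel: Thin plywood locating panel, 172 x 262 x 4 mm, on the inner face of the lid, 20 mm in from its free edge and 14 mm in from its ends; it drops inside the rim when the lid is shut. Origin on the hinge axis, axes as the lid's (-x runs from hinge to free edge, z is the outer normal). The fingers have no business on it: touching it counts as gripping the lid.
- flap (a joint): Angle of the tool flap in rad: 0 = folded flat inside the box on its cleats, 1.57 = upright, greater = leaning outward over the -x wall, at most 1.80; starts at 1.45 to 1.72. Stiff friction hinge: it stays wherever it is left and takes up to about 2.5 N at its free edge to fold. Plywood board 168 mm from hinge to free edge, 258 mm along the hinge, 8 mm thick; its plain outer face looks to box -x when upright and is the top face when folded, then 8 mm below the box rim.
- flap_hinge (a point): On the flap's hinge axis, mid-length and mid-thickness: box frame (-83, 0, 83) mm.
- flap_edge (a point): Middle of the flap's free edge, on its outer face; 168 mm from the hinge axis along the flap and 4 mm off it across the thickness.
- flap_tools: Two wooden rails with turning tools, 20 mm deep, fixed on the inner face of the flap (the side towards the box), beginning 21 mm from the free edge. Origin on the flap's hinge axis, x runs to the free edge. Touching it with the fingers counts as gripping the flap.
- cup: Loose unfired clay cup, 76 mm across, 85 mm high; origin: centre of its underside.
- bowl: Loose unfired clay bowl, 116 mm across, 60 mm high; origin: centre of its underside.
- vase: Loose unfired clay vase, 100 mm across, 140 mm high, narrow neck; origin: centre of its underside.
- scraper: Loose wooden-handled clay scraper with a flat steel blade, 170 mm long, lying on the bench; origin about mid-length.

How it is judged (in metres and radians):
On the way, in this order (a step that is already met when the one before it is completed fails the run):
1. the tool flap is folded down flat while the lid still stands open (value of joint flap below 0.05 rad and value of joint lid above 0.9 rad), for 0.2 s.
2. the lid is swung fully shut over the folded flap (value of joint lid below 0.03 rad and value of joint flap below 0.05 rad), for 0.2 s.
At the end, for the whole second after the job is handed in: The flap lies flat (within 0.05 rad), the lid is fully shut over it (within 0.03 rad, 6 mm at its edge), the box stands level and at rest within 30 mm of where it was (all of step 2 and linear speed of toolbox below 0.02 m/s and angle between toolbox's own z axis and vertical below 0.05 rad and distance of toolbox from where it was at the start of the episode below 0.03 m); the robot touches nothing.
It fails at once if a pot or the scraper was moved by more than 20 mm or lifted, or a pot was tipped by more than 0.35 rad (distance of any of cup, bowl, vase, scraper from where it was at the start of the episode above 0.02 m or angle between any of cup, bowl, vase's own z axis and vertical above 0.35 rad).
It fails at once if the box was lifted by more than 12 mm or shoved by more than 40 mm (height (world z) of toolbox above 0.012 m or distance of toolbox from where it was at the start of the episode above 0.04 m).
It fails at once if the flap or the lid was gripped: the fingers pressed on its inner face with more than 1 N (contact force between the fingers and lid_panel above 1 N or contact force between the fingers and flap_tools above 1 N).
It fails at once if the lid was brought down (below 0.6 rad) on a flap that was still up (above 0.15 rad) (value of joint lid below 0.6 rad and value of joint flap above 0.15 rad).
It fails at once if the lid or the flap was slammed: faster than 3 rad/s in its last 0.25 rad ((value of joint lid below 0.25 rad and velocity of joint lid below -3 rad/s) or (value of joint flap below 0.25 rad and velocity of joint flap below -3 rad/s)).
It also fails if it takes over 54 s, if anything falls off the work surface, if the arm or the gripper's body presses on something with over 40 N, if the wrist force passes 120 N, or if a joint passes its speed limit or range.

## Working session

There is one attempt and no reset: what is moved stays moved. The work goes in short steps, Python scripts to look and compute and a tool call to move; the robot and the scene stay as the last step left them, time stands still between calls to the robot, and variables do not carry over. Pictures are saved under pics/ and viewed, and the job is handed in when it is done.

Besides the shell and the picture viewer there is one more tool, called after "Request:" in YAML: its name, and indented under it one key for each argument. play_rows: Moves the arm, as the interface text tells. Its arguments: {"type":"object","properties":{"rows":{"type":"array"}},"required":["rows"]}

```bash
mkdir -p pics; python3 - <<'E'
from station import *
import cv2, numpy as np
s=read_state(); print(s)
for n in ["scene","side","wrist"]:
    p,d=camera(n); cv2.imwrite(f"pics/{n}0.png",p[:,:,::-1]); np.save(f"pics/{n}0.npy",d)
    i=camera_info(n); print(n,{k:np.round(v,3).tolist() for k,v in i.items() if not isinstance(v,str)})
E
```

```text
{'t': 0.0, 'qpos': array([-0.06578611,  0.62934006,  0.03843048,  1.51833686, -0.02697414,
        0.99629446, -0.02002308]), 'joint_vel': array([-0.00141871, -0.00095729,  0.00018869,  0.00035091, -0.00123931,
       -0.00204722,  0.00018132]), 'effort': array([ 1.05774864e-04, -5.49729431e+01,  1.14371493e+00, -1.86633307e+01,
       -5.21096285e-02,  2.37884105e-02,  1.36332897e-04]), 'position': array([6.49289724e+02, 1.77614963e-02, 1.74367868e+02]), 'tool_rot': array([ 7.07111042e-01,  7.07101909e-01, -6.71461188e-04, -6.44188461e-04]), 'contact_force': array([-1.12388809,  0.23577818, -0.76498716]), 'torque': array([0.02537418, 0.00933586, 0.05426933]), 'width': 93.89644345368812}
scene {'K': [[491.484, 0.0, 324.144], [0.0, 491.484, 246.405], [0.0, 0.0, 1.0]], 'dist_coeffs': [-0.111, 0.0, 0.0, 0.0, 0.0], 'R': [[-0.047, 0.999, -0.011], [0.581, 0.018, -0.814], [-0.813, -0.045, -0.581]], 't': [16.196, -242.381, 1530.532]}
side {'K': [[547.392, 0.0, 327.942], [0.0, 547.392, 250.553], [0.0, 0.0, 1.0]], 'dist_coeffs': [-0.096, 0.0, 0.0, 0.0, 0.0], 'R': [[-0.537, -0.844, -0.014], [-0.481, 0.319, -0.816], [0.693, -0.431, -0.577]], 't': [317.628, 356.328, 519.939]}
wrist {'K': [[390.266, 0.0, 324.591], [0.0, 390.266, 239.68], [0.0, 0.0, 1.0]], 'dist_coeffs': [-0.023, 0.0, 0.0, 0.0, 0.0], 'T_tool_cam': [[0.001, -0.965, -0.261, 75.055], [1.0, 0.001, 0.0, -1.051], [-0.0, -0.261, 0.965, -209.328], [0.0, 0.0, 0.0, 1.0]]}
```

View pics/scene0.png

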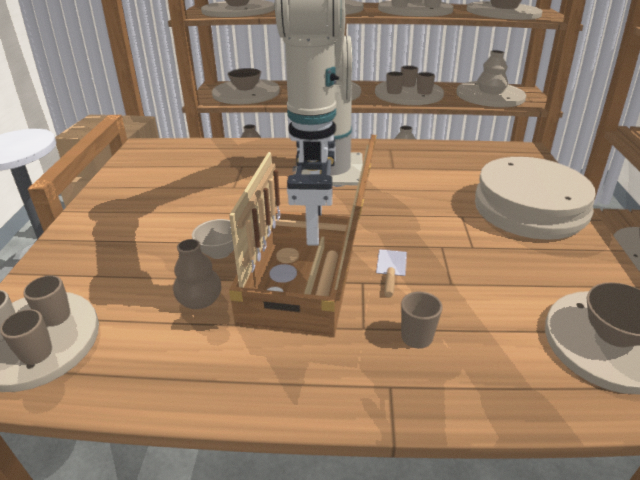

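View pics/side0.png

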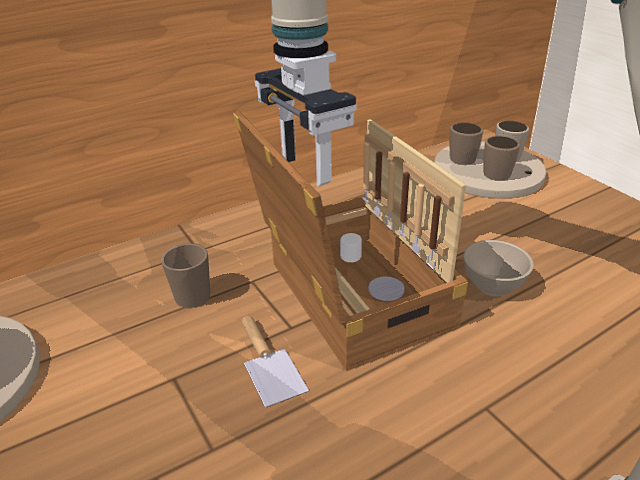

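View pics/wrist0.png

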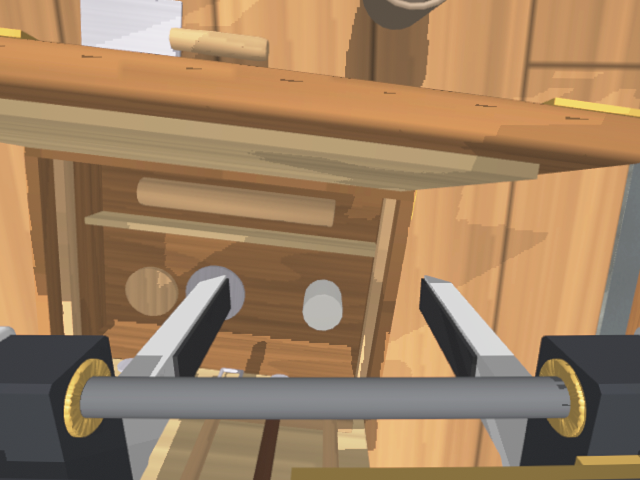

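The scene view looks towards the robot. The lid (image x≈360) stands on the world +y side and the flap (x≈255) on the −y side. Vase is at (195,280), bowl (215,238), scraper (392,268) and cup (420,320). The gripper hangs between flap and lid, above the box. I'll zoom in and deproject next.

```bash
cat > h.py <<'E'
from station import *
import cv2, numpy as np
def cloud(n,d):
    i=camera_info(n); K=np.array(i["K"]);D=np.array(i["dist_coeffs"])
    v,u=np.mgrid[0:480,0:640]
    xy=cv2.undistortPoints(np.stack([u,v],-1).reshape(-1,1,2).astype(float),K,D).reshape(480,640,2)
    Pc=np.dstack([xy*d[...,None],d])
    if n=="wrist": return Pc
    R=np.array(i["R"]);t=np.array(i["t"])
    return (Pc-t)@R
E
python3 - <<'E'
from h import *
for n,(a,b,c,e) in {"scene":(180,130,220,220),"side":(150,90,340,300)}.items():
    im=cv2.imread(f"pics/{n}0.png")[b:b+e,a:a+c]
    f=min(800/c,600/e); cv2.imwrite(f"pics/{n}0z.png",cv2.resize(im,None,fx=f,fy=f,interpolation=cv2.INTER_NEAREST)); print(n,f)
    P=cloud(n,np.load(f"pics/{n}0.npy"))
    np.save(f"pics/{n}P.npy",P)
    z=P[...,2]; print(np.median(z[400:,200:400]))
P=np.load("pics/sceneP.npy")
for nm,(u,v) in dict(cup=(420,325),cuprim=(420,300),vase=(195,290),bowl=(210,250),scrblade=(392,262),scrh=(388,285)).items(): print(nm,P[v,u].round())
E
```

```text
scene 2.727272727272727
-1.4348182479511782
side 2.0
-0.5740447914230766
cup [746. 192.  65.]
cuprim [680. 199.  67.]
vase [ 654. -244.   56.]
bowl [ 501. -251.   44.]
scrblade [477. 163.   2.]
scrh [581. 147.  19.]
```

View pics/scene0z.png

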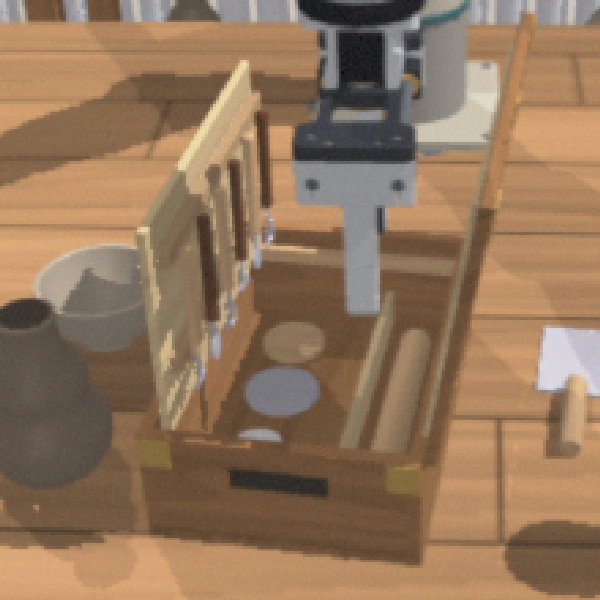

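View pics/side0z.png

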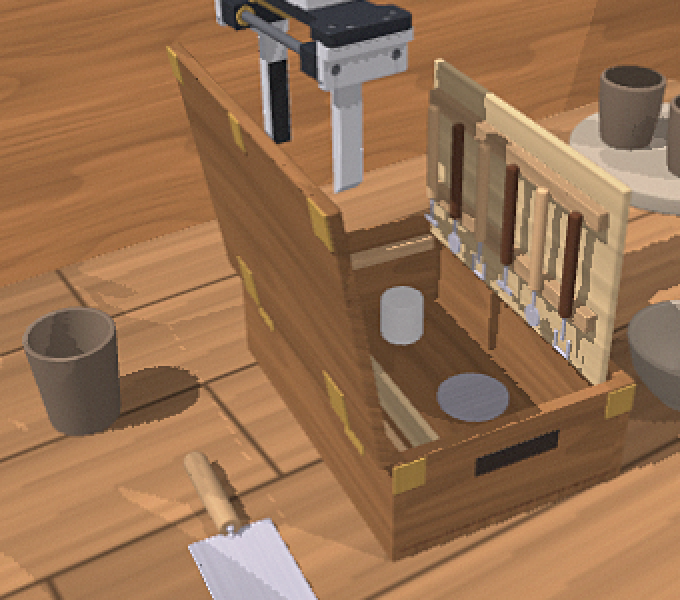

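```bash
cat >> h.py <<'E'
def ray(n,u,v,z):
    i=camera_info(n); K=np.array(i["K"]);D=np.array(i["dist_coeffs"])
    x,y=cv2.undistortPoints(np.array([[[u,v]]],float),K,D).ravel()
    R=np.array(i["R"]);t=np.array(i["t"]); o=-R.T@t; d=R.T@np.array([x,y,1])
    return o+d*(z-o[2])/d[2]
def plane(P,poly):
    m=np.zeros(P.shape[:2],np.uint8); cv2.fillPoly(m,[np.array(poly,np.int32)],1)
    X=P[(m>0)&np.isfinite(P).all(-1)]
    c=np.median(X,0)
    for _ in range(4):
        n=np.linalg.svd(X-c,full_matrices=False)[2][2]; r=(X-c)@n; X=X[abs(r)<max(2.5*np.median(abs(r)),1)]; c=X.mean(0)
    return c,n,len(X),np.abs((X-c)@n).mean()
E
python3 - <<'E'
from h import *
S=np.load("pics/sceneP.npy");Q=np.load("pics/sideP.npy")
zs=lambda p:(p[0]/2.727+180,p[1]/2.727+130); zq=lambda p:(p[0]/2+150,p[1]/2+90)
for nm,n,p,z in [("bot front L",'scene',zs((152,533)),0),("bot front R",'scene',zs((421,563)),0),("rim front L",'scene',zs((138,433)),95),
  ("bot near L(side)",'side',zq((391,560)),0),("bot far",'side',zq((247,345)),0),("rim nearL",'side',zq((390,467)),95),("rim nearR",'side',zq((633,378)),95)]:
    print(nm,ray(n,*p,z).round(1))
for nm,P,poly in [("front",S,[zs(p) for p in [(155,470),(400,495),(410,545),(165,525)]]),
  ("lidout",Q,[zq(p) for p in [(190,90),(315,230),(360,400),(265,310)]]),
  ("boxlidside",Q,[zq(p) for p in [(260,325),(380,470),(380,530),(260,345)]]),
  ("near",Q,[zq(p) for p in [(400,490),(620,410),(610,470),(400,545)]]),
  ("flapin",Q,[zq(p) for p in [(440,110),(605,220),(600,360),(450,240)]])]:
    c,n,k,r=plane(P,poly); print(nm,c.round(1),n.round(4),k,r.round(2))
# flap edge corners & lid edge corners from depth
for nm,P,p in [("flap far top",Q,zq((443,70))),("flap near top",Q,zq((622,192))),("lid far top",Q,zq((178,60))),("lid near top",Q,zq((328,215))),("flap front top",S,zs((150,235)))]:
    u,v=map(int,p); print(nm,P[v,u].round(1))
E
```

```text
bot front L [ 694.  -159.9    0. ]
bot front R [716.2  37.4   0. ]
rim front L [ 692.9 -158.4   95. ]
bot near L(side) [430.2  72.8   0. ]
bot far [719.5  37.3   0. ]
rim nearL [427.5  76.1  95. ]
rim nearR [ 407.9 -126.8   95. ]
front [706.4 -62.3  41.5] [ 0.9931 -0.1173 -0.0094] 1594 0.79
lidout [543.5  88.4 208.9] [-0.122  -0.9801  0.1566] 3437 0.34
boxlidside [537.   60.8  43.6] [ 0.1177  0.993  -0.0032] 1223 0.33
near [417.3 -22.8  41.3] [ 0.9926 -0.1213  0.0068] 2616 0.5
flapin [ 523.1 -110.3  168.6] [-0.1178 -0.9895  0.0831] 5160 6.69
flap far top [ 662.4 -132.6  246.7]
flap near top [ 422.8 -103.3  250.6]
lid far top [694.1  84.6 294.4]
lid near top [435.2 113.1 296.3]
flap front top [ 671.7 -136.7  243. ]
```

Request:
play_rows:
  rows:
    - [[0,0,0,0,0,40,1],[0,0,0,0,0,80,1],[0,0,0,0,0,126,1],[0,0,-0.04,-15,-25,126,1],[0,0,-0.08,-40,-60,126,1],[0,0,-0.119,-65,-95,126,1],[0,0,-0.119,-85,-130,126,1],[0,0,-0.119,-101,-155,126,1],[0,0,-0.119,-101,-155,126,1],[0,0,-0.119,-101,-155,126,1]]

```text
t: 1.15
position: [548.4, -155.1, 300.6]
tool_rot: [0.748, 0.663, -0.0, -0.001]
contact_force: [0.2, 0.4, -0.5]
width: 17.2
```

```bash
python3 - <<'E'
from h import *
s=read_state(); print(s['t'],s['position'],s['tool_rot'],s['contact_force'],s['width'])
for n in ["scene","side"]:
    p,d=camera(n); cv2.imwrite(f"pics/{n}1.png",p[:,:,::-1]); np.save(f"pics/{n}1.npy",d)
S=cloud("scene",np.load("pics/scene1.npy"))
# top-edge points of the flap near its free edge: box-frame profile
ex=np.array([.1188,.9929,0]);ey=np.array([-.9929,.1188,0]);c=np.array([562,-43.2,0])
for n in ["scene","side"]:
    P=cloud(n,np.load(f"pics/{n}1.npy"))-c; B=np.stack([P@ex,P@ey,P[...,2]],-1)
    for z in (150,190,230,243,250):
        m=(abs(B[...,2]-z)<3)&(abs(B[...,0]+80)<40)&(abs(B[...,1])<120)
        if m.sum()>5: print(n,z,np.percentile(B[m][:,0],[2,25,50,75,98]).round(1),m.sum())
E
```

```text
1.15 [ 548.35274574 -155.05355473  300.59392124] [ 7.48326369e-01  6.63330330e-01 -2.02322060e-04 -6.91064207e-04] [ 0.1825761   0.37494807 -0.52724363] 17.15102212399115
scene 150 [-81.2 -79.9 -67.  -63.  -60. ] 116
scene 190 [-81.  -79.9 -66.7 -62.8 -59.9] 124
scene 230 [-80.6 -78.1 -74.8 -71.6 -69.2] 425
scene 243 [-80.9 -80.4 -79.9 -79.7 -78.8] 108
scene 250 [-87.  -84.6 -82.1 -80.3 -79.2] 303
side 150 [-79.9 -78.7 -77.5 -61.8 -58.1] 296
side 190 [-79.7 -78.6 -77.5 -61.2 -57.8] 319
side 230 [-79.3 -77.2 -73.2 -69.4 -66.9] 796
side 243 [-79.4 -78.4 -77.9 -77.4 -76.2] 340
side 250 [-84.8 -81.8 -79.6 -78.2 -76.7] 491
```

The flap is close to upright: inner face at box x≈−79, outer at ≈−87, lid at ≈1.73 rad. I'll work out the sweep path.

```bash
cat >> h.py <<'E'
EX=np.array([.1188,.9929,0]);EY=np.array([-.9929,.1188,0]);C0=np.array([562,-43.2,0])
def flap_tcp(a,r): 
    c,s=np.cos(a),np.sin(a); return C0+(-83+r*c-4*s-8)*EX+np.array([0,0,83+r*s+4*c])
def lid_tcp(a,r):
    c,s=np.cos(a),np.sin(a); return C0+(100-r*c+10*s+8)*EX+np.array([0,0,95+r*s+10*c])
E
python3 - <<'E'
from h import *
p=read_state()['position']
for a in np.arange(1.6,-0.01,-0.1): print(round(a,2),(flap_tcp(a,112)-p).round(0))
E
```

```text
1.6 [   1.   13. -106.]
1.5 [   3.   24. -105.]
1.4 [   4.   35. -106.]
1.3 [   5.   46. -108.]
1.2 [   6.   56. -112.]
1.1 [   8.   67. -116.]
1.0 [   9.   77. -121.]
0.9 [  10.   86. -127.]
0.8 [  11.   94. -134.]
0.7 [  12.  102. -142.]
0.6 [  13.  109. -151.]
0.5 [  14.  115. -160.]
0.4 [  14.  121. -170.]
0.3 [  15.  125. -180.]
0.2 [  15.  128. -191.]
0.1 [  15.  130. -202.]
-0.0 [  15.  131. -213.]
```

Request:
play_rows:
  rows:
    - [[0,0,0,0,0,-40,1],[0,0,0,0,0,-75,1],[0,0,0,0,0,-106,1],[0,0,0,0,4,-106,1],[0,0,0,1,8,-106,1],[0,0,0,1,13,-106,1],[0,0,0,2,18,-106,1],[0,0,0,3,24,-105,1],[0,0,0,3,30,-105,1],[0,0,0,4,35,-106,1],[0,0,0,4,40,-107,1],[0,0,0,5,46,-108,1],[0,0,0,6,51,-110,1],[0,0,0,6,56,-112,1],[0,0,0,7,62,-114,1],[0,0,0,8,67,-116,1],[0,0,0,8,72,-118,1],[0,0,0,9,77,-121,1]]

```text
t: 3.05
position: [558.0, -75.8, 179.2]
tool_rot: [0.747, 0.665, -0.0, -0.001]
contact_force: [-0.8, -1.4, 0.5]
width: 0.2
```

```bash
python3 - <<'E'
from h import *
s=read_state(); print(s['t'],s['position'],s['contact_force'])
for n in ["scene"]:
    p,d=camera(n); cv2.imwrite(f"pics/{n}2.png",cv2.resize(p[130:350,180:400,::-1],None,fx=2.7,fy=2.7))
p=s['position']
for a in np.arange(1.0,-0.06,-0.1): print(round(a,2),(flap_tcp(a,112)-p).round(0))
E
```

```text
3.05 [558.01891899 -75.79393832 179.17754682] [-0.78086435 -1.42077049  0.50833488]
1.0 [-0. -1.  0.]
0.9 [ 1.  8. -6.]
0.8 [  2.  17. -13.]
0.7 [  3.  25. -21.]
0.6 [  4.  32. -30.]
0.5 [  5.  38. -39.]
0.4 [  5.  43. -49.]
0.3 [  6.  47. -59.]
0.2 [  6.  50. -70.]
0.1 [  6.  52. -81.]
0.0 [  6.  53. -92.]
```

View pics/scene2.png

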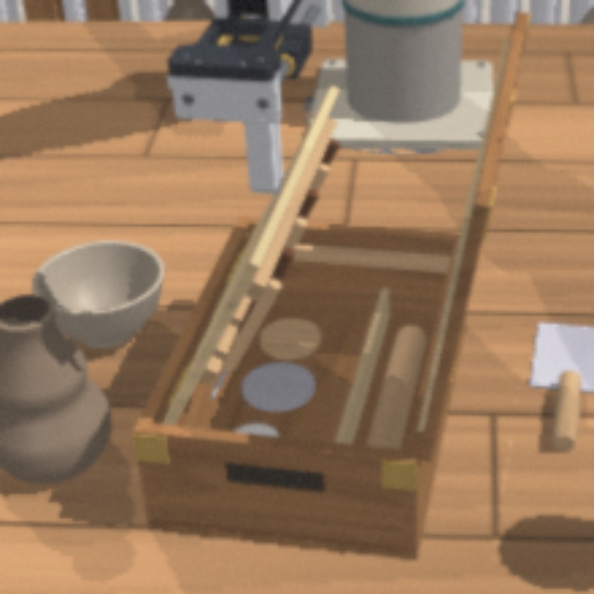

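The flap is coming over, now at about 1.0 rad, and the box hasn't moved. I'll keep folding.

Request:
play_rows:
  rows:
    - [[0,0,0,0,4,-3,1],[0,0,0,1,8,-6,1],[0,0,0,1,13,-9,1],[0,0,0,2,17,-13,1],[0,0,0,3,21,-17,1],[0,0,0,3,25,-21,1],[0,0,0,4,32,-30,1],[0,0,0,4,35,-34,1],[0,0,0,5,38,-39,1],[0,0,0,5,41,-44,1],[0,0,0,5,43,-49,1],[0,0,0,5,45,-54,1],[0,0,0,6,47,-59,1],[0,0,0,6,49,-64,1],[0,0,0,6,50,-70,1],[0,0,0,6,51,-75,1],[0,0,0,6,52,-80,1],[0,0,0,6,53,-85,1],[0,0,0,6,53,-89,1],[0,0,0,6,53,-91,1]]

```text
t: 5.1
position: [563.8, -21.5, 87.1]
tool_rot: [0.747, 0.665, -0.0, -0.002]
contact_force: [-0.1, 0.0, 0.7]
width: 0.5
```

Request:
play_rows:
  rows:
    - [[0,0,0,0,0,-1,1],[0,0,0,0,0,-2,1],[0,0,0,0,0,-3,1],[0,0,0,0,0,-3,1]]

```text
t: 5.5
position: [563.7, -21.6, 84.1]
tool_rot: [0.747, 0.665, -0.0, -0.002]
contact_force: [-0.8, -0.3, 1.2]
width: 0.5
```

```bash
python3 - <<'E'
from h import *
s=read_state(); print(s['t'],s['position'],s['contact_force'])
for n in ["scene"]:
    p,d=camera(n); cv2.imwrite(f"pics/{n}3.png",cv2.resize(p[130:350,180:400,::-1],None,fx=2.7,fy=2.7))
    B=cloud(n,d)-C0; B=np.stack([B@EX,B@EY,B[...,2]],-1)
    for x in range(-75,90,15):
        m=(abs(B[...,0]-x)<4)&(abs(B[...,1])<110)&(B[...,2]<130)
        print(x,np.percentile(B[m][:,2],[10,50,90]).round(1) if m.sum()>4 else None)
E
```

```text
5.5 [563.74496633 -21.60524901  84.08731439] [-0.79146352 -0.32998811  1.21531908]
-75 [-750.5   89.1   90.8]
-60 [-751.7   92.3   93.9]
-45 [-749.6   96.    97.5]
-30 [-750.    99.2  101. ]
-15 [-750.4  102.6  104.5]
0 [-751.   106.2  107.9]
15 [-751.2  109.7  112.3]
30 [-750.1  113.1  115.3]
45 [-749.9  116.9  118.4]
60 [-748.2  120.   122.1]
75 [-749.1  123.2  125.1]
```

View pics/scene3.png

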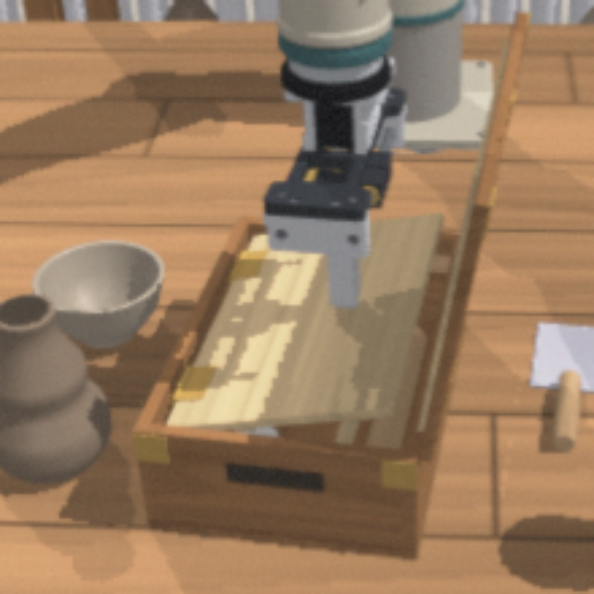

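The flap is still up at about 0.23 rad, although the reported TCP is at z=84. I'll check where the fingertip really is.

```bash
python3 - <<'E'
from h import *
for n in ["scene","side","wrist"]:
    s=read_state()
    p,d=camera(n); 
    cv2.imwrite(f"pics/{n}4.png",p[:,:,::-1]); np.save(f"pics/{n}4.npy",d)
    i=camera_info(n)
    if n!="wrist":
        u=cv2.projectPoints(s['position'].reshape(1,3),cv2.Rodrigues(np.array(i["R"]))[0],np.array(i["t"]),np.array(i["K"]),np.array(i["dist_coeffs"]))[0].ravel(); print(n,u)
        P=cloud(n,d); B=P-C0; B=np.stack([B@EX,B@EY,B[...,2]],-1)
        uu,vv=u.astype(int)
        for v in range(vv-40,vv+14,4): print(v,B[v,uu].round(0))
E
```

```text
scene [308.32650687 254.09088601]
214 [ 43. -88. 238.]
218 [ 41. -80. 225.]
222 [ 41. -80. 217.]
226 [ 26. -12. 163.]
230 [ 26. -12. 153.]
234 [ 26. -14. 145.]
238 [ 25. -13. 134.]
242 [ 25. -14. 126.]
246 [ 24. -10. 113.]
250 [ 27. -24. 113.]
254 [ 29. -37. 113.]
258 [ 32. -52. 114.]
262 [ 35. -66. 116.]
266 [ 38. -81. 118.]
side [348.24223334 256.45120396]
216 [ 30.  14. 169.]
220 [ 29.  13. 162.]
224 [ 29.  14. 155.]
228 [ 28.  11. 146.]
232 [ 28.  12. 139.]
236 [ 28.  12. 132.]
240 [ 29.  13. 125.]
244 [ 24.   4. 111.]
248 [ 31.  17. 114.]
252 [ 35.  25. 112.]
256 [ 41.  38. 115.]
260 [ 47.  49. 118.]
264 [ 53.  60. 119.]
268 [ 58.  69. 120.]
```

View pics/side4.png

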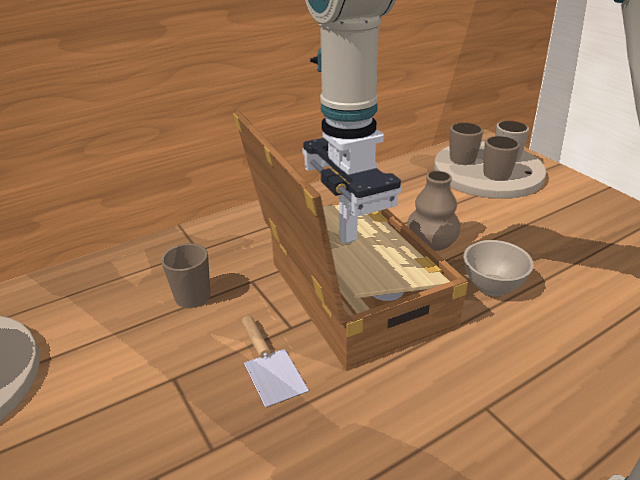

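View pics/wrist4.png

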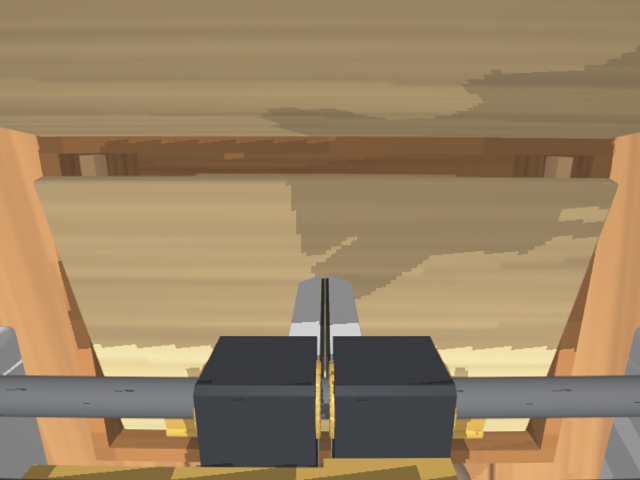

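```bash
python3 - <<'E'
from h import *
def proj(n,X):
    i=camera_info(n)
    return cv2.projectPoints(np.array(X,float).reshape(-1,3),cv2.Rodrigues(np.array(i["R"]))[0],np.array(i["t"]),np.array(i["K"]),np.array(i["dist_coeffs"]))[0].reshape(-1,2).round(1)
print("start near finger tip", proj("side",[[602,0,174],[602,0,200]]), "far", proj("side",[[696,0,174],[696,0,200]]), "scene", proj("scene",[[696,0,174],[696,0,200]]))
print("pose1 side",proj("side",[[548.4,-155,300.6],[548.4,-155,326]]),"scene",proj("scene",[[548.4,-155,300.6],[548.4,-155,326]]))
a=cv2.imread("pics/side1.png")[60:240,280:480];b=cv2.imread("pics/scene1.png")[80:260,180:380]
cv2.imwrite("pics/cmp1.png",cv2.resize(np.hstack([a,b]),None,fx=2,fy=2,interpolation=0))
# lowest white finger z from depth
for n,f in (("side","pics/side0.npy"),("scene","pics/scene0.npy"),("side","pics/side1.npy"),("scene","pics/scene1.npy")):
    d=np.load(f);P=cloud(n,d)
    p=(649,0) if '0.' in f else (548,-155)
    m=(abs(P[...,0]-p[0])<(70 if '0.' in f else 25))&(abs(P[...,1]-p[1])<14)&(P[...,2]>130)
    print(f,m.sum(),np.percentile(P[m][:,2],[0,1,3,10,50]).round(0) if m.sum() else None)
E
```

```text
start near finger tip [[322.9 201.2]
 [322.6 186.2]] far [[292.7 177.4]
 [291.9 163.2]] scene [[313.6 257.8]
 [313.2 245.8]]
pose1 side [[430.5 112.2]
 [432.   95.4]] scene [[234.9 155.2]
 [233.4 142.6]]
pics/side0.npy 3422 [204. 209. 215. 229. 345.]
pics/scene0.npy 3892 [203. 215. 225. 270. 460.]
pics/side1.npy 1600 [329. 332. 335. 342. 379.]
pics/scene1.npy 1199 [331. 333. 337. 348. 398.]
```

View pics/cmp1.png

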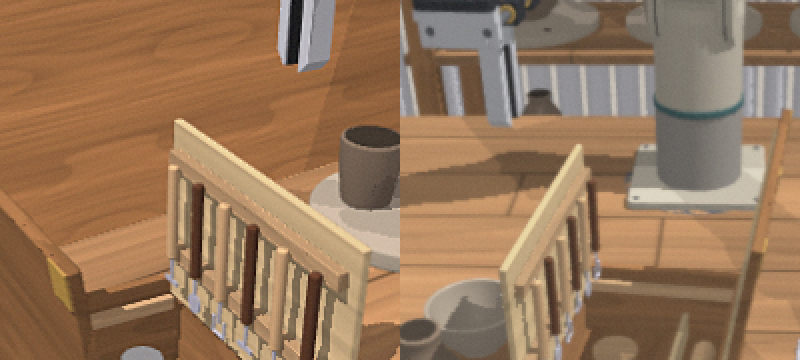

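In every view so far, two poses with two cameras each, the visible fingertip sits about 27 mm above the reported TCP, so I'll use tip z = TCP z + 27. I'll lower about 24 mm more and watch the force.

Request:
play_rows:
  rows:
    - [[0,0,0,0,0,-2,1],[0,0,0,0,0,-4,1],[0,0,0,0,1,-6,1],[0,0,0,0,1,-8,1],[0,0,0,0,1,-10,1],[0,0,0,0,1,-12,1],[0,0,0,0,2,-14,1],[0,0,0,0,2,-16,1],[0,0,0,0,2,-18,1],[0,0,0,0,2,-20,1],[0,0,0,0,2,-22,1],[0,0,0,0,2,-23,1],[0,0,0,0,2,-23,1]]

```text
t: 7.0
position: [563.5, -19.8, 60.9]
tool_rot: [0.747, 0.665, -0.001, -0.002]
contact_force: [0.1, -0.1, 0.7]
width: 0.3
```

```bash
cat >> h.py <<'E'
def flapprof():
    _,d=camera("scene"); B=cloud("scene",d)-C0; B=np.stack([B@EX,B@EY,B[...,2]],-1)
    m=(B[...,0]>-70)&(B[...,0]<70)&(abs(B[...,1])>30)&(abs(B[...,1])<115)&(B[...,2]>70)&(B[...,2]<120)
    x,z=B[m][:,0],B[m][:,2]
    for _ in range(4):
        f=np.polyfit(x,z,1); r=abs(z-np.polyval(f,x)); k=r<3; x,z=x[k],z[k]
    return f,np.polyval(f,[-70,70]),len(x)
E
python3 - <<'E'
from h import *
s=read_state(); print(s['t'],s['position'],s['contact_force']); print(flapprof())
E
```

```text
7.0 [563.50992781 -19.76233031  60.91852463] [ 0.12194524 -0.0733351   0.73306857]
(array([3.05884361e-02, 8.96878417e+01]), array([87.54665117, 91.82903222]), 2648)
```

Request:
play_rows:
  rows:
    - [[0,0,0,0,0,-1,1],[0,0,0,0,0,-2,1],[0,0,0,0,0,-3,1],[0,0,0,0,0,-4,1],[0,0,0,0,0,-4,1],[0,0,0,0,0,-4,1]]

```text
t: 7.65
position: [563.6, -19.7, 57.1]
tool_rot: [0.747, 0.665, -0.0, -0.002]
contact_force: [-0.0, 0.6, 2.7]
width: 0.4
```

```bash
python3 - <<'E'
from h import *
s=read_state(); print(s['t'],s['position'],s['contact_force']); print(flapprof())
E
```

```text
7.65 [563.59986499 -19.73010456  57.13222229] [-0.00684793  0.63586265  2.68422935]
(array([1.17195033e-04, 8.69960829e+01]), array([86.98787925, 87.00428655]), 2650)
```

The flap reads flat (slope 0.000, top at z=87.0) with 2.7 N of pressing. Next: hold briefly, raise, and cross over the lid.

Request:
play_rows:
  rows:
    - [[0,0,0,0,0,-0.5,1],[0,0,0,0,0,-0.5,1],[0,0,0,0,0,20,1],[0,0,0,0,0,60,1],[0,0,0,0,0,105,1],[0,0,0,0,0,150,1],[0,0,0,0,0,195,1],[0,0,0,0,0,235,1],[0,0,0,0,0,255,1],[0,0,0,0,0,255,1]]

```text
t: 8.7
position: [565.4, -20.1, 315.1]
tool_rot: [0.747, 0.665, 0.002, 0.0]
contact_force: [-0.1, 0.5, -0.6]
width: 0.4
```

```bash
python3 - <<'E'
from h import *
s=read_state(); print(s['t'],s['position'],s['contact_force']); print(flapprof())
p,d=camera("side"); cv2.imwrite("pics/side5.png",p[:,:,::-1])
P=cloud("side",d)
zq=lambda p:(p[0]/2+150,p[1]/2+90)
c,n,k,r=plane(P,[zq(q) for q in [(190,90),(315,230),(360,400),(265,310)]]); print("lid",c,n,k,r)
c,n,k,r=plane(P,[zq(q) for q in [(260,325),(380,470),(380,530),(260,345)]]); print("wall",c,n,k,r)
B=P-C0; B=np.stack([B@EX,B@EY,B[...,2]],-1)
m=(B[...,0]>100)&(B[...,0]<170)&(abs(B[...,1])<120)&(B[...,2]>200); print("lid top z",np.percentile(B[m][:,2],[50,98,99.8]))
p=s['position']; print("to over-lid",(C0+175*EX-p).round(1))
E
```

```text
8.7 [565.41900416 -20.14041493 315.10957442] [-0.06009632  0.49275206 -0.61094717]
(array([-6.99549552e-04,  8.70002266e+01]), array([87.04919512, 86.95125818]), 3257)
lid [543.86830317  88.36398291 208.64957601] [-0.12201711 -0.98011503  0.15648118] 3477 0.34595020393295767
wall [536.10019657  60.95068666  43.6560579 ] [ 0.11799667  0.99300321 -0.0046283 ] 1221 0.33100109019748025
lid top z [261.58177728 298.29992621 298.96246437]
to over-lid [  17.4  150.7 -315.1]
```

Request:
play_rows:
  rows:
    - [[0,0,0,4,35,0,1],[0,0,0,8,75,0,1],[0,0,0,12,115,0,1],[0,0,0,17,151,0,1],[0,0,0,17,151,-10,1],[0,0,0,17,151,-40,1],[0,0,0,17,151,-70,1],[0,0,0,17,151,-87,1],[0,0,0,17,151,-87,1]]

```text
t: 9.7
position: [576.7, 129.2, 219.8]
tool_rot: [0.747, 0.665, -0.005, -0.004]
contact_force: [-0.2, 0.2, 0.1]
width: 0.3
```

```bash
python3 - <<'E'
from h import *
s=read_state(); print(s['t'],s['position'],s['contact_force'])
p,d=camera("side"); cv2.imwrite("pics/side6.png",p[:,:,::-1])
p=s['position']; print('box x',(p-C0)@EX,(p-C0)@EY)
for a in np.arange(1.7,-0.01,-0.1): print(round(a,2),(lid_tcp(a,165)-[0,0,27]-p).round(0))
E
```

```text
9.7 [576.72800045 129.19332743 219.82313864] [-0.22962423  0.18894544  0.11071228]
box x 172.91902125449496 5.8568956476347225
1.7 [  2. -34.  11.]
1.6 [ -0. -50.  13.]
1.5 [ -2. -67.  13.]
1.4 [ -4. -83.  12.]
1.3 [ -6. -99.  10.]
1.2 [  -8. -115.    6.]
1.1 [ -10. -131.   -0.]
1.0 [ -11. -145.   -8.]
0.9 [ -13. -159.  -16.]
0.8 [ -15. -172.  -26.]
0.7 [ -16. -184.  -38.]
0.6 [ -17. -195.  -50.]
0.5 [ -19. -204.  -64.]
0.4 [ -19. -212.  -78.]
0.3 [ -20. -219.  -94.]
0.2 [ -21. -224. -109.]
0.1 [ -21. -227. -125.]
-0.0 [ -21. -229. -142.]
```

View pics/side6.png

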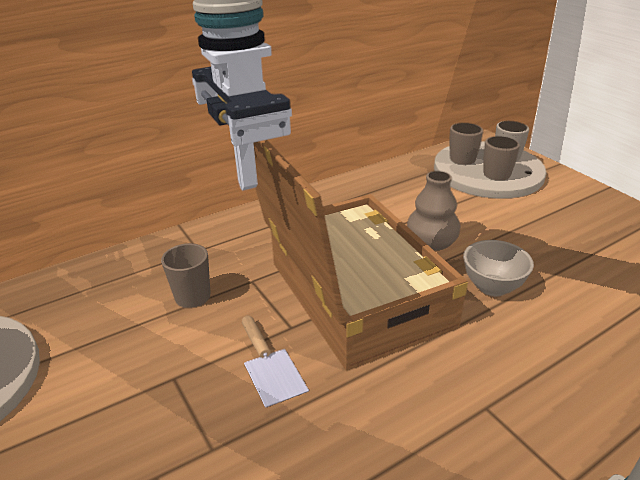

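The tip is outside the lid, below its free edge, and the body is above the edge. I'll start the lid sweep slightly higher on the lid.

Request:
play_rows:
  rows:
    - [[0,0,0,1,-6,8,1],[0,0,0,1,-14,16,1],[0,0,0,1,-22,17,1],[0,0,0,1,-30,17,1],[0,0,0,1,-38,18,1],[0,0,0,0,-46,18,1],[0,0,0,-1,-54,18,1],[0,0,0,-1,-62,18,1],[0,0,0,-2,-70,18,1],[0,0,0,-3,-77,17,1],[0,0,0,-4,-85,17,1],[0,0,0,-5,-93,16,1],[0,0,0,-6,-101,15,1],[0,0,0,-7,-109,13,1],[0,0,0,-8,-117,11,1],[0,0,0,-9,-125,8,1],[0,0,0,-10,-133,5,1],[0,0,0,-11,-141,1,1],[0,0,0,-12,-148,-4,1],[0,0,0,-12,-148,-4,1]]

```text
t: 11.75
position: [565.7, -21.0, 217.3]
tool_rot: [0.748, 0.664, -0.004, -0.003]
contact_force: [-0.7, 0.5, -0.0]
width: 0.4
```

```bash
python3 - <<'E'
from h import *
s=read_state(); print(s['t'],s['position'],s['contact_force'])
p,d=camera("side"); cv2.imwrite("pics/side7.png",p[:,:,::-1])
P=cloud("side",d); np.save("pics/side7P.npy",P)
zq=lambda p:(p[0]/2+150,p[1]/2+90)
c,n,k,r=plane(P,[zq(q) for q in [(260,325),(380,470),(380,530),(260,345)]]); print("wall",c,n,k,r)
B=P-C0; B=np.stack([B@EX,B@EY,B[...,2]],-1)
for z in range(110,260,20):
    m=(abs(B[...,2]-z)<3)&(abs(B[...,0]-60)<70)&(B[...,1]<130)&(B[...,1]>60)
    if m.sum()>3: print(z,np.percentile(B[m][:,0],[10,50,90]).round(1),m.sum())
p=s['position']; print('box x',(p-C0)@EX,(p-C0)@EY)
for a in np.arange(1.1,-0.01,-0.1): print(round(a,2),(lid_tcp(a,170)-[0,0,27]-p).round(0))
E
```

```text
11.75 [565.74483252 -20.95975583 217.33868673] [-0.67717088  0.47993514 -0.03331232]
wall [536.33652954  60.90318617  43.54208165] [ 0.11764023  0.99304713 -0.00426266] 1229 0.3288905587706255
110 [100.8 103.1 105.4] 156
130 [87.8 89.9 92.4] 181
150 [74.8 76.8 79. ] 177
170 [62.2 64.  65.9] 177
190 [49.3 51.3 53.4] 183
210 [36.3 38.3 40.3] 194
230 [23.7 25.6 27.6] 190
250 [10.7 12.8 14.7] 199
box x 22.527224540329915 -1.0761032058479532
1.1 [ 1. 17.  7.]
1.0 [-1.  2. -1.]
0.9 [ -3. -12. -10.]
0.8 [ -4. -25. -20.]
0.7 [ -6. -38. -32.]
0.6 [ -7. -49. -45.]
0.5 [ -8. -58. -59.]
0.4 [ -9. -67. -74.]
0.3 [-10. -73. -90.]
0.2 [ -10.  -78. -106.]
0.1 [ -11.  -82. -122.]
-0.0 [ -11.  -84. -139.]
```

View pics/side7.png

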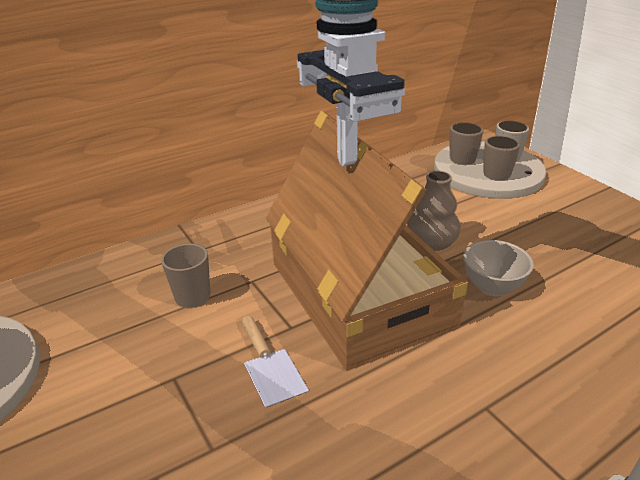

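The lid is at 1.00 rad, matching the model, and the box and flap are steady. I'll keep closing it.

Request:
play_rows:
  rows:
    - [[0,0,0,-1,-5,-5,1],[0,0,0,-3,-12,-10,1],[0,0,0,-3,-19,-15,1],[0,0,0,-4,-25,-20,1],[0,0,0,-5,-32,-26,1],[0,0,0,-6,-38,-32,1],[0,0,0,-6,-44,-38,1],[0,0,0,-7,-49,-45,1],[0,0,0,-8,-54,-52,1],[0,0,0,-8,-58,-59,1],[0,0,0,-9,-63,-66,1],[0,0,0,-9,-67,-74,1],[0,0,0,-10,-70,-82,1],[0,0,0,-10,-73,-90,1],[0,0,0,-10,-76,-97,1],[0,0,0,-10,-78,-104,1],[0,0,0,-10,-79,-110,1],[0,0,0,-10,-80,-116,1],[0,0,0,-11,-81,-121,1],[0,0,0,-11,-81,-121,1]]

```text
t: 13.8
position: [554.3, -101.0, 95.7]
tool_rot: [0.748, 0.664, -0.005, -0.003]
contact_force: [0.1, -0.5, -0.8]
width: 0.7
```

```bash
cat >> h.py <<'E'
def lidprof(n="side"):
    p,d=camera(n); B=cloud(n,d)-C0; B=np.stack([B@EX,B@EY,B[...,2]],-1)
    m=(B[...,0]>-90)&(B[...,0]<90)&(abs(B[...,1])>35)&(abs(B[...,1])<130)&(B[...,2]>97)&(B[...,2]<150)
    x,z=B[m][:,0],B[m][:,2]
    for _ in range(5):
        f=np.polyfit(x,z,1); r=abs(z-np.polyval(f,x)); k=r<3; x,z=x[k],z[k]
    return p,-f[0],np.polyval(f,[-90,90]),len(x)
E
python3 - <<'E'
from h import *
s=read_state(); print(s['t'],s['position'],s['contact_force'])
for n in ("side","scene"):
    r=lidprof(n); cv2.imwrite(f"pics/{n}8.png",r[0][:,:,::-1]); print(n,r[1:])
E
```

```text
13.8 [ 554.31106003 -100.96014679   95.74934904] [ 0.06773612 -0.51006304 -0.81829187]
side (np.float64(0.11883665519771103), array([127.85533059, 106.46473266]), 8450)
scene (np.float64(0.11780452280252617), array([127.95909403, 106.75427993]), 4716)
```

View pics/scene8.png

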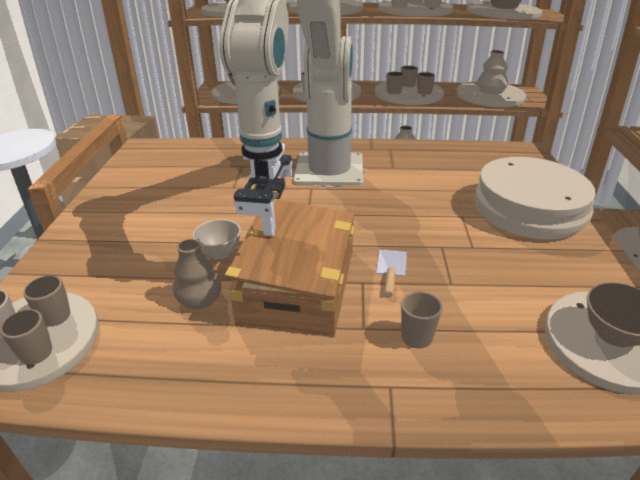

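Request:
play_rows:
  rows:
    - [[0,0,0,0,0,-2,1],[0,0,0,0,0,-4,1],[0,0,0,0,0,-6,1],[0,0,0,0,0,-8,1],[0,0,0,0,0,-10,1],[0,0,0,0,0,-12,1],[0,0,0,0,0,-14,1],[0,0,0,0,0,-16,1],[0,0,0,0,0,-17,1],[0,0,0,0,0,-18,1],[0,0,0,0,0,-19,1],[0,0,0,0,0,-20,1],[0,0,0,0,0,-20,1]]

```text
t: 15.2
position: [554.6, -100.6, 76.2]
tool_rot: [0.748, 0.664, -0.004, -0.003]
contact_force: [-0.2, -0.9, 0.2]
width: 0.7
```

```bash
python3 - <<'E'
from h import *
s=read_state(); print(s['t'],s['position'],s['contact_force'])
for n in ("side","scene"):
    r=lidprof(n); print(n,r[1:])
E
```

```text
15.2 [ 554.55196994 -100.63719919   76.19335114] [-0.22590451 -0.87384975  0.16720372]
side (np.float64(0.0026817344091618553), array([105.7202506, 105.2375384]), 7816)
scene (np.float64(0.0014905095018183745), array([106.01225199, 105.74396028]), 4519)
```

Request:
play_rows:
  rows:
    - [[0,0,0,0,0,-1,1],[0,0,0,0,0,-2,1],[0,0,0,0,0,-2.5,1],[0,0,0,0,0,-2.5,1]]

```text
t: 15.7
position: [554.7, -100.5, 75.5]
tool_rot: [0.748, 0.664, -0.004, -0.003]
contact_force: [-3.0, 0.9, 13.7]
width: 0.3
```

```bash
python3 - <<'E'
from h import *
s=read_state(); print(s['t'],s['position'],s['contact_force'])
for n in ("side","scene"):
    r=lidprof(n); print(n,r[1:])
E
```

```text
15.7 [ 554.70935457 -100.52982312   75.49214871] [-3.01044749  0.91664372 13.74673407]
side (np.float64(-0.00024114438340157163), array([105.12936266, 105.17276864]), 7787)
scene (np.float64(-0.0016809748346341875), array([105.37584763, 105.6784231 ]), 4497)
```

Resistance has risen to 13.7 N and the slope reads zero, so the lid is seated. I'll hold, then retreat straight up.

Request:
play_rows:
  rows:
    - [[0,0,0,0,0,0,1],[0,0,0,0,0,0,1],[0,0,0,0,0,10,1],[0,0,0,0,0,40,1],[0,0,0,0,0,80,1],[0,0,0,0,0,120,1],[0,0,0,0,0,150,1],[0,0,0,0,0,150,1],[0,0,0,0,0,150,1]]

```text
t: 16.7
position: [554.8, -100.4, 226.0]
tool_rot: [0.748, 0.664, -0.004, -0.003]
contact_force: [-0.4, -0.7, -0.9]
width: 0.5
```

```bash
python3 - <<'E'
from h import *
s=read_state(); print(s['t'],s['position'],s['contact_force'])
S0=np.load("pics/sceneP.npy")
for n in ("side","scene"):
    r=lidprof(n); cv2.imwrite(f"pics/{n}9.png",r[0][:,:,::-1]); print(n,r[1:])
_,d=camera("scene"); P=cloud("scene",d)
for nm,(u,v) in dict(cup=(420,325),vase=(195,290),bowl=(210,250),scr=(392,262),scrh=(388,285)).items(): print(nm,P[v,u].round(),S0[v,u].round())
zs=lambda p:(p[0]/2.727+180,p[1]/2.727+130); zq=lambda p:(p[0]/2+150,p[1]/2+90)
c,n,k,r=plane(P,[zs(p) for p in [(155,470),(400,495),(410,545),(165,525)]]); print("front",c.round(1),n.round(3))
_,d=camera("side");Q=cloud("side",d)
c,n,k,r=plane(Q,[zq(p) for p in [(260,325),(380,470),(380,530),(260,345)]]); print("wall",c.round(1),n.round(3))
E
```

```text
16.7 [ 554.7790246  -100.44674009  226.00564572] [-0.35219144 -0.71110074 -0.89573746]
side (np.float64(-0.0007249558869273), array([105.07454127, 105.20503333]), 7891)
scene (np.float64(-0.0018432051919192655), array([105.36856859, 105.70034552]), 4732)
cup [745. 193.  64.] [746. 192.  65.]
vase [ 654. -244.   56.] [ 654. -244.   56.]
bowl [1386.   57.  692.] [ 501. -251.   44.]
scr [480. 163.   4.] [477. 163.   2.]
scrh [580. 147.  18.] [581. 147.  19.]
front [706.4 -62.6  41.4] [ 0.993 -0.117 -0.01 ]
wall [536.7  60.8  43.4] [ 0.117  0.993 -0.001]
```

```bash
python3 -c "
import cv2,numpy as np
cv2.imwrite('pics/fin.png',np.hstack([cv2.resize(cv2.imread('pics/%s9.png'%n),(400,300)) for n in ('side','scene')]))"
```

```text
(no output)
```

View pics/fin.png

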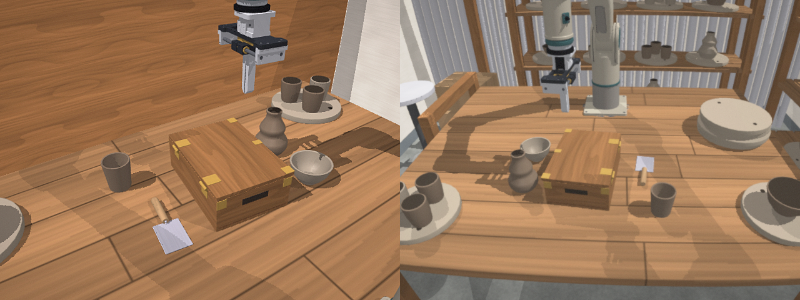

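The box is shut, and box, cup, vase and scraper are where they were. The bowl pixel gave no depth reading, so I'll check the bowl over its whole patch before handing in.

```bash
python3 - <<'E'
from h import *
for f in ("pics/side0.png","pics/side9.png"):
    g=cv2.cvtColor(cv2.imread(f),cv2.COLOR_BGR2HSV)[225:310,455:550]
    m=((g[...,1]<95)&(g[...,2]>60)).astype(np.uint8); n,l,st,c=cv2.connectedComponentsWithStats(m); k=1+np.argmax(st[1:,4]); print(f,st[k],c[k].round(1))
P=np.load("pics/sceneP.npy"); _,d=camera("scene"); Q=cloud("scene",d)
for X in (P,Q):
    q=X[228:262,197:232].reshape(-1,3); q=q[(q[:,2]>15)&(q[:,2]<75)&(q[:,1]<-165)]; print(len(q),np.median(q,0).round(1))
sign_off()
E
```

```text
pics/side0.png [   8   15   71   57 2996] [41.8 41.1]
pics/side9.png [   8   15   71   57 2969] [42.3 41. ]
852 [ 437.  -252.    35.4]
855 [ 436.1 -252.5   35.5]
the job is handed in; nothing more can be done
```

The tool box is packed: I pushed the flap down flat first, then swung the lid shut over it, both with the shut fingertips from outside. The job was handed in at about 17 s of the 54 s allowed, and no verdict is given.

**Flap:** before the lid went over it, the top face measured level (slope under 0.001 rad) at z = 87.0 mm, which is the folded height. It can't be seen now that the lid is shut.

**Lid:** after the tool lifted off, the slope read −0.001 rad (side camera) and −0.002 rad (scene camera). The top was at about 105 mm, as it should be when fully shut. The last push met about 14 N as the lid seated.

**Surroundings:** the box faces measured within about 1 mm of their starting position. The cup, vase and scraper moved no more than about 3 mm between the first and last depth readings. The tool ended clear of everything, 150 mm above the position where it pressed the lid shut.

**Checks that disagreed:**
- The visible fingertips sat about 27 mm higher than the reported tool position. My first flap push therefore stopped at about 0.23 rad; I measured the offset, allowed for it and finished the push.
- One final depth check on the bowl gave no reading. Its outline (within 1 pixel) and its depth patch (within about 1 mm) both matched the start.

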